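Stand the tipped glue bottle back in its lane

TASK

One glue bottle has tipped out of the lane of standing bottles and lies on the bench. Stand it upright on the open bench outside the lane and let go of it there, then take it again and set it down, upright, on the bare rubber pad in the gap between its neighbours and let go. Set it down both times rather than dropping it, leave the neighbours standing where they are, and do not shove or tip the other things on the bench.

Things in the scene. Friction and masses are not known exactly. Their poses are not given: they have to be found in the camera images.
- fallen: the tipped white twelve-sided glue bottle: body 44 mm across its corners up to 86 mm, then a 22 mm neck, grey cap 29 mm across from 105 to 135 mm (flat top), about 0.16 kg, centre of mass about 55 mm up. Origin at the centre of its underside, z axis towards the cap. It lies on the robot's side of the lane, z axis level, within 0.45 rad of -y (robot's right), 21 mm above the bench.
- lane: fixed lane: ply base 74 x 300 mm, aluminium rails and end plates. Origin on the bench under its centre; y along the lane, x across, z up. Floor 8 mm above the bench; inside 52 mm wide (x), 280 mm long (y); rail tops 32.5 mm, end plates 42 mm above the bench. Five places at y = -108, -54, 0, 54, 108 mm, x = 0; one of the middle three is empty.
- seat: thin black rubber pad, 38 mm in diameter and 2 mm thick, fixed to the lane floor in the empty place; origin at the centre of its underside, on the lane floor, so its top is 10 mm above the bench. A bottle standing on it has about 4 mm of room to each rail and 10 mm to each neighbour.
- bottle_a: a neighbour in an end place of the lane: white twelve-sided glue bottle: body 44 mm across its corners up to 86 mm, then a 22 mm neck, grey cap 29 mm across from 105 to 135 mm (flat top), about 0.16 kg. Origin at the centre of its underside, z axis up through the cap. Stands in the lane; leave it alone.
- bottle_b: a neighbour: white twelve-sided glue bottle: body 44 mm across its corners up to 86 mm, then a 22 mm neck, grey cap 29 mm across from 105 to 135 mm (flat top), about 0.16 kg. Origin at the centre of its underside, z axis up through the cap. Stands in the lane; leave it alone.
- can_c: a neighbour: plain steel can with a paper label, 44 mm in diameter and 115 mm tall, 0.18 kg. Origin at the centre of its underside, z axis up through its top. Stands in the lane; leave it alone.
- bottle_d: a neighbour in the other end place of the lane: white twelve-sided glue bottle: body 44 mm across its corners up to 86 mm, then a 22 mm neck, grey cap 29 mm across from 105 to 135 mm (flat top), about 0.16 kg. Origin at the centre of its underside, z axis up through the cap. Stands in the lane; leave it alone.
- tub: bystander: empty white plastic tub, 126 mm across and 78 mm tall, origin at the centre of its underside
- spool: bystander: spool of line lying flat, 61 mm across, 20 mm tall, origin at the centre of its underside
- pliers: bystander: long-nose pliers, 170 mm long along their y axis, 44 mm wide, 12 mm tall, lying flat, origin under the middle
- driver: bystander: screwdriver, 190 mm long along its x axis, amber handle, 25 mm thick, origin under the middle
- marker: bystander: red and white marker pen, 135 mm long along its y axis, 17 mm thick, origin under the middle
- lure: bystander: spotted minnow lure, 65 mm long along its x axis, 12 mm thick, origin under the middle

How it is judged:
By the outcome, as a careful person would: the job done as asked, in the order asked, and still so for the second after the job is handed in, with the robot touching nothing.
It also fails if it takes over 50 s, if anything falls off the work surface, if the arm or the gripper's body presses on something with over 40 N, if the wrist force passes 120 N, or if a joint passes its speed limit or range.

ROBOT

A 6-joint arm with a two-finger parallel gripper is mounted at the origin on a cart in front of the work surface, level with it; the furniture and walls round the work are solid. World frame = base frame: x ahead of the robot, y to its left, z up, the work surface at z = 0. Lengths are in mm, angles in rad, forces in N, time in s.
With the tool pointing down it reaches from about 400 to 925 mm from the base axis. Payload 12.5 kg.
Tool frame: the origin (TCP) lies on the mounting face of the last link; the fingertips stand 190 mm ahead of it and the grasp point (between the pads) lies 171 mm ahead of it; z points along the fingers, y is the line along which they close (so a half turn about z gives the same grasp; the last joint's range is limited). The gripper opens to 95 mm and grips with 3 to 60 N. Pads are 20 mm wide; open, the fingers measure 119 mm over their backs; the gripper's body (75 mm by 180 mm) begins 59 mm behind the grasp point.
Start: joints at [-1.314, 0.491, 1.559, -0, 1.092, -0.106], TCP at [221.827, -584.309, 404.761] pointing down, gripper open.
Joint ranges: [-3.1, 3.1], [-0.84, 2.19], [0.05, 2.79], [-1.13, 4.28], [0.06, 2.93], [-2.69, 2.69]. Speed limits (rad/s): [2.22, 2.22, 2.79, 3.14, 3.14, 3.14].

INTERFACE

Orientations are given as [roll, pitch, yaw] about the fixed x, y, z axes, in that order (R = Rz(yaw) Ry(pitch) Rx(roll)).
In Python, from cell import * gives the robot as it stands.
- The arm moves only by the tool arm_command, never from a script. Its argument "rows" is a list that holds one entry, the list of rows, each a list of 7 numbers: the shift along the tool's x, y, z normalised to -1 to 1, where 1 is 0.15 m, then the turn, a rotation vector about the tool's x, y, z normalised to -1 to 1, where 1 is 360 degrees, then the opening, from -1 (shut) to 1 (fully open). A call has 1 to 10 rows; each row is the pose to reach, as a shift and turn from the pose commanded when the call began, along the tool's axes at that moment, turning the shorter way round; what a row does not reach only later rows make up. A row lasts 1/12 s, in which the tool goes at most 41.7 mm and 7.16 degrees, less where a joint would pass 70% of its speed; a pose out of reach is approached as far as the arm can. A call with a number of a shift or a turn outside -1 to 1 is refused whole. A call with a gripper value outside its range is refused whole. The fingers move at their own pace and stop on an object; the grip force is fixed at half the most. Time passes only in rows, so rows that repeat a pose let the fingers close. It gives the time, the measured TCP pose, the force, the opening and the grip force at its end, in the units of the state.
- state(): the state, without advancing time (a new reading comes with each control period).
- read_camera(name): name is "scene" or "side" or "wrist"; returns (picture, depth): 480x640x3 uint8, red, green, blue; 480x640 float32, mm along the optical axis (not along the pixel's ray), 0 where there is no reading.
- get_calibration(name): a dict with "camera_matrix" (3x3 intrinsics, pixels), "position" and "orientation" of the camera in the world; the wrist camera has in their place "hand_eye" (4x4, takes a point from camera to tool coordinates, whose origin is the TCP and whose axes are the flange's). Camera axes: x right, y up, looking along -z (the intrinsics and any distortion apply to the point x, -y, -z); pixel columns grow to the right and rows downward; lengths in mm; the calibration is good to about 2 mm. A picture is of the moment at which its call begins: read the wrist's pose just before it. get_calibration takes no time and is no camera call.
- job_done(): hands the job in; it is judged then, once.
The state is a dict: "t": time; "joints": joint angles; "qvel": joint speeds; "tau": joint torques, N m; "eef_pos": TCP position; "tcp_rot": TCP orientation; "ft_force": force on the tool from outside, world axes, zero at the start; "moment": the same for the moment, N m; "opening": opening from 0.0 (shut) to 1.0 (fully open); "grip_force": force on a finger pad.
Only numpy, scipy, OpenCV 4.12 (cv2) and the standard library are available. Lean on these libraries where they do the work, as an engineer would, in place of code of your own. Each camera call takes 0.05 s, during which the arm holds its last target. There are 200 camera calls.

## Working session

There is one attempt and no reset: what is moved stays moved. The work goes in short steps, Python scripts to look and compute and a tool call to move; the robot and the scene stay as the last step left them, time stands still between calls to the robot, and variables do not carry over. Pictures are saved under pics/ and viewed, at most 10 in all, crops included, and the job is handed in when it is done.

Besides the shell and the picture viewer there is one more tool, called after "Request:" by a JSON object that holds its "op" and its "data", one argument or row to a line. arm_command: Moves the arm, as the interface text tells. Its arguments: {"type":"object","properties":{"rows":{"type":"array","items":{"type":"array","items":{"type":"array","items":{"type":"number","minimum":-1,"maximum":1}}}}},"required":["rows"]}

```bash
ls; mkdir -p pics; cat > h.py <<'E'
from cell import *
import numpy as np, cv2
from scipy.spatial.transform import Rotation as R
def cam(n):
    c=get_calibration(n); return c
def pts(n,depth,c,st=None):
    K=np.array(c["camera_matrix"]); h,w=depth.shape
    u,v=np.meshgrid(np.arange(w),np.arange(h))
    p=np.stack([(u-K[0,2])/K[0,0]*depth,-(v-K[1,2])/K[1,1]*depth,-depth],-1)
    if "position" in c:
        o=np.array(c["orientation"],float)
        M=o if o.shape==(3,3) else R.from_euler('xyz',o).as_matrix()
        return p@M.T+np.array(c["position"])
    H=np.array(c["hand_eye"]); p=p@H[:3,:3].T+H[:3,3]
    return p@R.from_euler('xyz',st["tcp_rot"]).as_matrix().T+np.array(st["eef_pos"])
def snap(n,f):
    st=state(); im,d=read_camera(n); c=get_calibration(n)
    cv2.imwrite('pics/'+f+'.png',im[:,:,::-1]); np.savez('pics/'+f+'.npz',im=im,P=pts(n,d,c,st),d=d)
    return im,d,pts(n,d,c,st)
E
python3 - <<'E'
from h import *
for n in("scene","side","wrist"):
    print(n,get_calibration(n)); snap(n,n+'0')
print(state())
a=[cv2.imread(f'pics/{n}0.png') for n in("scene","side")]
cv2.imwrite('pics/both.png',cv2.resize(np.vstack(a),(400,600)))
E
```

```text
pics
scene {'camera_matrix': array([[467.54357459,   0.        , 322.28265387],
       [  0.        , 467.54357459, 234.00473021],
       [  0.        ,   0.        ,   1.        ]]), 'position': array([-98.32360475, 420.32654186, 874.00608188]), 'orientation': array([ 0.76992714, -0.01788404, -2.11246067])}
side {'camera_matrix': array([[473.08506669,   0.        , 321.22330486],
       [  0.        , 473.08506669, 246.07735466],
       [  0.        ,   0.        ,   1.        ]]), 'position': array([1025.03564618,  464.39569968,  868.87030394]), 'orientation': array([0.67295472, 0.01457124, 2.38315422])}
wrist {'camera_matrix': array([[337.950835  ,   0.        , 319.97399652],
       [  0.        , 337.950835  , 236.55332353],
       [  0.        ,   0.        ,   1.        ]]), 'hand_eye': array([[ 8.72815944e-04,  9.63765537e-01,  2.66749372e-01,
         7.49996615e+01],
       [ 9.99999380e-01, -1.02556731e-03,  4.33331967e-04,
         7.38398145e-01],
       [ 6.91199853e-04,  2.66748829e-01, -9.63765835e-01,
         2.01290717e+01],
       [ 0.00000000e+00,  0.00000000e+00,  0.00000000e+00,
         1.00000000e+00]])}
{'t': 0.15, 'joints': array([-1.31362501e+00,  4.91397770e-01,  1.55929639e+00, -3.76971791e-06,
        1.09170478e+00, -1.05590210e-01]), 'qvel': array([-0.00185905, -0.00094406, -0.00235516,  0.00117645, -0.00160108,
        0.00129879]), 'tau': array([ 2.58806016e-03, -6.12894845e+01, -2.58280635e+01,  6.92473934e-02,
        4.73577809e-02, -8.06277490e-05]), 'eef_pos': array([ 221.80755025, -584.29601687,  404.31492159]), 'tcp_rot': array([-3.14079051e+00, -8.16521716e-05,  3.62763237e-01]), 'ft_force': array([-0.32597377,  0.06146723,  0.33096172]), 'moment': array([ 0.09652864, -0.00906844, -0.02721398]), 'grip_force': 0.0, 'opening': 0.9990555187295805}
```

View pics/scene0.png

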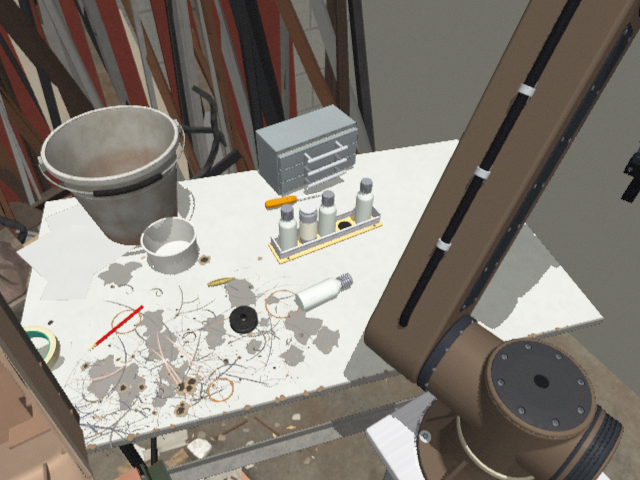

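View pics/side0.png

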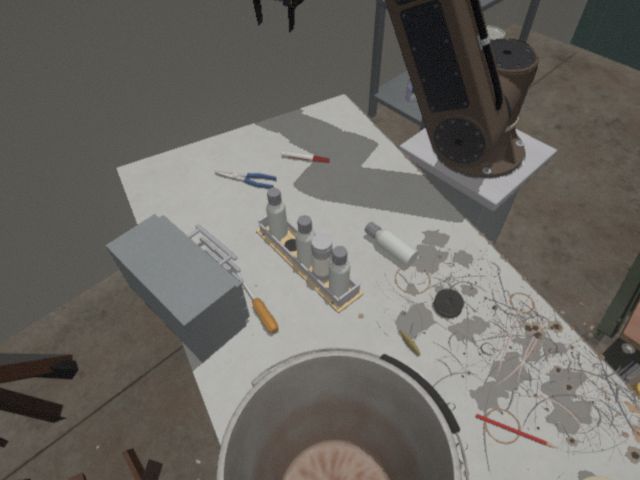

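The scene picture shows the fallen bottle at about (325,291) with its cap at (346,282), and the empty pad at (345,226). The side picture shows the bottle at (392,245) and the pad at (292,245). The pad's lane neighbours are bottle_d alone at the robot's right, and bottle_b to its left.

```bash
python3 - <<'E'
from h import *
np.set_printoptions(precision=1,suppress=True)
def g(n): z=np.load(f'pics/{n}0.npz'); return z['im'].astype(int),z['P']
for n,px in dict(scene=[(325,291),(346,282),(345,226),(366,183),(328,196),(308,209),(287,213),(243,320),(220,282),(280,203),(170,225)],
  side=[(392,245),(373,229),(290,245),(274,193),(305,222),(321,243),(340,254),(448,304),(410,342),(265,316),(247,180),(305,158),(215,232)]).items():
    im,P=g(n)
    for u,v in px: print(n,u,v,P[v,u],im[v,u])
# height map, combined
A=[];
for n in('scene','side'):
    im,P=g(n); q=P.reshape(-1,3); A.append(q)
q=np.vstack(A); m=(q[:,0]>250)&(q[:,0]<850)&(q[:,1]>-450)&(q[:,1]<350)&(q[:,2]<260)
q=q[m]; H=np.zeros((300,400)); # 2mm cells
i=((850-q[:,0])/2).astype(int).clip(0,299); j=((350-q[:,1])/2).astype(int).clip(0,399)
np.maximum.at(H,(i,j),q[:,2])
cv2.imwrite('pics/hm.png',cv2.resize(cv2.applyColorMap((H*1.6).clip(0,255).astype(np.uint8),cv2.COLORMAP_JET),(800,600),interpolation=0))
for n in('scene','side'):
    im,P=g(n)
    # fallen points
    k=(P[...,2]>10)&(P[...,2]<60)
    r=(slice(265,320),slice(285,360)) if n=='scene' else (slice(215,275),slice(355,425))
    mm=np.zeros_like(k); mm[r]=k[r]; p=P[mm]; c=p.mean(0); w,V=np.linalg.eigh(np.cov(p[:,:2].T)); ax=V[:,1]*(-np.sign(V[1,1])); s=(p[:,:2]-c[:2])@ax; t=(p[:,:2]-c[:2])@V[:,0]
    print(n,'fallen',len(p),c,ax,np.percentile(s,[0.5,99.5]),np.percentile(t,[1,99]),np.percentile(p[:,2],99),np.arctan2(ax[1],ax[0]))
    # caps tops z 137..147
    k=((P[...,2]>136)&(P[...,2]<152)&(P[...,0]>450)&(P[...,0]<800)&(P[...,1]>-300)&(P[...,1]<200)).astype(np.uint8)
    nn,l,st,ce=cv2.connectedComponentsWithStats(k)
    for a in range(1,nn):
        if st[a,4]>15: print('cap',n,st[a],np.median(P[l==a],0),P[l==a].min(0),P[l==a].max(0))
E
```

```text
scene 325 291 [433.   76.1  39.5] [250 252 249]
scene 346 282 [437.5  16.8  28.9] [144 145 152]
scene 345 226 [606.8 -91.5  10. ] [50 47 49]
scene 366 183 [ 597.9 -138.6  142.5] [162 165 172]
scene 328 196 [606.9 -35.2 138.7] [164 168 175]
scene 308 209 [605.9  20.2 123.1] [236 235 237]
scene 287 213 [601.7  77.7 140.6] [109 110 115]
scene 243 320 [480.5 257.4   1. ] [113 113 111]
scene 220 282 [597.7 261.7   9.8] [191 170  99]
scene 280 203 [762.4  18.7  18.8] [214 139  17]
scene 170 225 [784.9 308.1  59. ] [154 156 150]
side 392 245 [462.7  84.   38.9] [171 175 169]
side 373 229 [457.3  21.5  37.2] [123 124 126]
side 290 245 [612.4 -95.3   8.3] [62 63 59]
side 274 193 [ 605.7 -142.4  140.5] [128 127 132]
side 305 222 [615.6 -31.3 143.7] [132 131 134]
side 321 243 [618.1  18.4 121.6] [176 174 174]
side 340 254 [622.7  77.1 144. ] [130 130 135]
side 448 304 [483.9 259.8  18. ] [70 70 68]
side 410 342 [603.6 259.    8.4] [125 113  79]
side 265 316 [778.9  19.   22.5] [169 126  70]
side 247 180 [ 551.5 -335.9   11.7] [ 69  87 123]
side 305 158 [ 383.2 -295.7    9.4] [138 128 126]
side 215 232 [ 712.2 -257.5   -0.1] [178 177 173]
scene fallen 1013 [438.7  79.2  34. ] [ 0. -1.] [-56.3  77.5] [-23.7  15.1] 45.28376624913965 -1.5608687551312017
cap scene [361 178  12  10  91] [ 601.1 -140.7  141.6] [ 587.  -157.4  136.1] [ 617.2 -129.4  145.3]
cap scene [322 191  13   9  94] [606.8 -35.1 141.6] [593.3 -51.7 136.1] [623.5 -21.9 145.5]
cap scene [281 204  13  11 110] [611.7  72.2 142.2] [599.3  56.8 136. ] [628.8  85.8 145.5]
side fallen 986 [456.9  79.4  33.9] [ 0. -1.] [-56.4  77.9] [-14.1  22.6] 45.33984236161313 -1.568001811162102
cap side [267 188  14  12 128] [ 607.6 -141.4  142.2] [ 592.3 -159.4  136.1] [ 621.4 -127.7  145.6]
cap side [297 216  15  12 137] [614.2 -35.1 142.2] [598.5 -51.5 136.1] [627.6 -20.9 146.6]
cap side [332 246  16  14 163] [619.3  72.6 142.5] [604.6  57.1 136. ] [632.7  85.8 145.5]
```

View pics/hm.png

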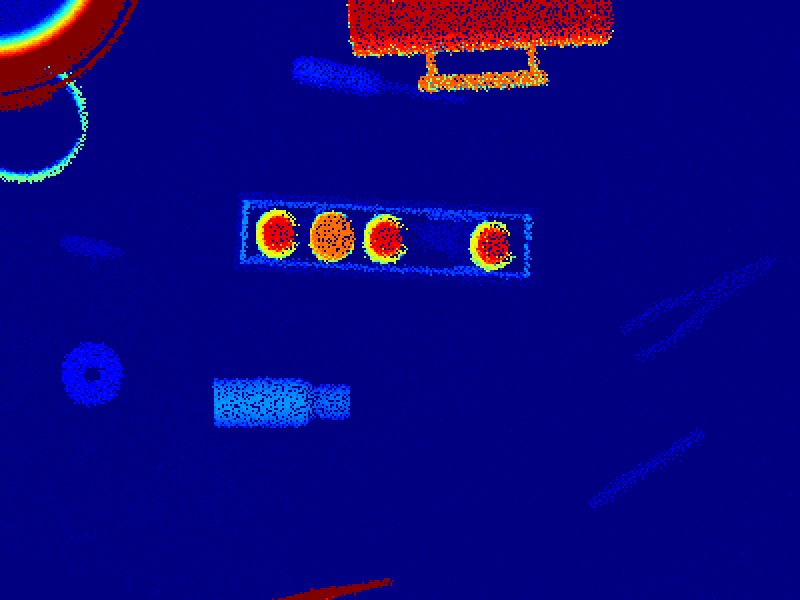

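The height map (1 mm per pixel, x = 850 − row, y = 350 − column) shows the fallen bottle lying along −y. Its axis is at x≈447, base at y≈136, cap end at y≈1.5 and top at z≈42, which gives the right length of 135. The empty pad is near (609,−88).

My plan has four steps:
1. Grip the body with the tool tilted 40° towards the cap.
2. Stand the bottle at about (570,190) with the hand pointing +x.
3. Regrasp it by the cap from above.
4. Seat it on the pad.

```bash
cat >> h.py <<'E'
def plan(pos,M):
    "numbers from the present pose to TCP pos, rotation M (columns tool axes)"
    s=state(); C=R.from_euler('xyz',s["tcp_rot"]).as_matrix(); p=np.array(s["eef_pos"])
    sh=C.T@(np.array(pos)-p)/150; rv=R.from_matrix(C.T@M).as_rotvec()/(2*np.pi)
    k=max(1,np.abs(sh).max()); n=max(np.linalg.norm(sh)*150/41.7,np.linalg.norm(rv)*360/7.16)
    print('shift',np.round(sh,3),'turn',np.round(rv,3),'k',round(k,2),'rows',round(n,1),'| t',round(s["t"],2),'j',np.round(s["joints"],2),'F',np.round(s["ft_force"],1),'op',round(s["opening"],3),'gf',round(s["grip_force"],1),'pos',p.round(1),'z',C[:,2].round(3),'y',C[:,1].round(3))
def frame(z,y):
    z=np.array(z,float);z/=np.linalg.norm(z);y=np.array(y,float);y-=z*(y@z);y/=np.linalg.norm(y)
    return np.stack([np.cross(y,z),y,z],1)
def tcp(G,M,back=0): return np.array(G)-M[:,2]*(171+back)
T=np.radians(40)
MP=frame([0,np.sin(T),-np.cos(T)],[1,0,0]); GP=[447.5,71,28]
E
python3 - <<'E'
from h import *
plan(tcp(GP,MP,130),MP); print(tcp(GP,MP,130))
E
```

```text
shift [ 2.499 -2.344  0.974] turn [ 0.067  0.097 -0.184] k 2.5 rows 12.8 | t 0.15 j [-1.31  0.49  1.56 -0.    1.09 -0.11] F [-0.3  0.1  0.3] op 0.999 gf 0.0 pos [ 221.8 -584.3  404.3] z [-0.     0.001 -1.   ] y [ 0.355 -0.935 -0.001]
[ 447.5        -122.47907052  258.57937738]
```

Request:
{"op": "arm_command", "data": {
  "rows": [
    [[1, -0.94, 0, 0, 0, -0.19, 1], [1, -0.94, 0, 0, 0, -0.19, 1], [1, -0.94, 0, 0, 0, -0.19, 1], [1, -0.94, 0, 0, 0, -0.19, 1], [1, -0.94, 0, 0, 0, -0.19, 1], [1, -0.94, 0, 0, 0, -0.19, 1], [1, -0.94, 0, 0, 0, -0.19, 1], [1, -0.94, 0, 0, 0, -0.19, 1], [1, -0.94, 0, 0, 0, -0.19, 1], [1, -0.94, 0, 0, 0, -0.19, 1]]
  ]
}}

```text
t: 0.98
eef_pos: [312.1, -399.1, 404.7]
tcp_rot: [-3.141, -0.0, 1.564]
ft_force: [-0.1, 0.4, 0.1]
opening: 1.0
grip_force: 0.0
```

```bash
python3 -c "
from h import *
plan(tcp(GP,MP,130),MP)"
```

```text
shift [1.85  0.89  0.974] turn [ 0.     0.111 -0.001] k 1.85 rows 8.2 | t 0.98 j [-1.04  0.32  1.84 -0.    0.97 -1.03] F [-0.1  0.4  0.1] op 1.0 gf 0.0 pos [ 312.1 -399.1  404.7] z [-0.  0. -1.] y [ 1.    -0.007 -0.   ]
```

Request:
{"op": "arm_command", "data": {
  "rows": [
    [[1, 0.48, 0.3, 0, 0.06, 0, 1], [1, 0.48, 0.3, 0, 0.06, 0, 1], [1, 0.48, 0.3, 0, 0.06, 0, 1], [1, 0.48, 0.3, 0, 0.06, 0, 1], [1, 0.48, 0.3, 0, 0.06, 0, 1], [1, 0.48, 0.3, 0, 0.06, 0, 1]]
  ]
}}

```text
t: 1.48
eef_pos: [386.8, -248.7, 359.2]
tcp_rot: [-3.14, -0.378, 1.56]
ft_force: [-0.5, -0.6, 0.4]
opening: 0.999
grip_force: 0.0
```

```bash
python3 -c "
from h import *
plan(tcp(GP,MP,130),MP)"
```

```text
shift [0.539 0.396 0.935] turn [ 0.001  0.051 -0.002] k 1 rows 4.1 | t 1.48 j [-0.76  0.35  1.97  0.31  1.1  -0.93] F [-0.5 -0.6  0.4] op 0.999 gf 0.0 pos [ 386.8 -248.7  359.2] z [ 0.003  0.369 -0.93 ] y [ 1.    -0.011 -0.001]
```

Request:
{"op": "arm_command", "data": {
  "rows": [
    [[0.539, 0.396, 0.935, 0.001, 0.051, -0.002, 1], [0.539, 0.396, 0.935, 0.001, 0.051, -0.002, 1], [0.539, 0.396, 0.935, 0.001, 0.051, -0.002, 1], [0.539, 0.396, 0.935, 0.001, 0.051, -0.002, 1], [0.539, 0.396, 0.935, 0.001, 0.051, -0.002, 1], [0.539, 0.396, 0.935, 0.001, 0.051, -0.002, 1], [0.539, 0.396, 0.935, 0.001, 0.051, -0.002, 1]]
  ]
}}

```text
t: 2.07
eef_pos: [447.5, -125.5, 259.5]
tcp_rot: [3.139, -0.697, 1.572]
ft_force: [-0.4, -0.7, 0.2]
opening: 1.0
grip_force: 0.0
```

```bash
python3 -c "
from h import *
plan(tcp(GP,MP,0),MP)
im,d,P=snap('wrist','w1')"
```

```text
shift [ 0.013 -0.001  0.884] turn [0. 0. 0.] k 1 rows 3.2 | t 2.07 j [-0.52  0.55  2.06  0.7   1.05 -1.04] F [-0.4 -0.7  0.2] op 1.0 gf 0.0 pos [ 447.5 -125.5  259.5] z [ 0.001  0.642 -0.767] y [ 1.    -0.     0.002]
```

View pics/w1.png

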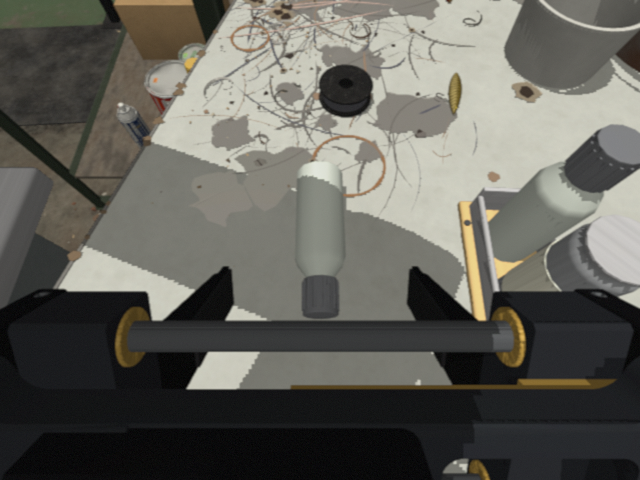

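The bottle is centred between the fingers at column 320, with its cap at (320,297), and the fingers have free room on both sides. I'm advancing.

Request:
{"op": "arm_command", "data": {
  "rows": [
    [[0.013, 0, 0.3, 0, 0, 0, 1], [0.013, 0, 0.5, 0, 0, 0, 1], [0.013, 0, 0.7, 0, 0, 0, 1], [0.013, 0, 0.8, 0, 0, 0, 1], [0.013, 0, 0.884, 0, 0, 0, 1], [0.013, 0, 0.884, 0, 0, 0, 1], [0.013, 0, 0.884, 0, 0, 0, 1]]
  ]
}}

```text
t: 2.7
eef_pos: [447.8, -38.8, 159.4]
tcp_rot: [3.139, -0.697, 1.572]
ft_force: [-0.4, -0.0, 0.1]
opening: 1.001
grip_force: 0.0
```

Request:
{"op": "arm_command", "data": {
  "rows": [
    [[0, 0, 0, 0, 0, 0, -1], [0, 0, 0, 0, 0, 0, -1], [0, 0, 0, 0, 0, 0, -1], [0, 0, 0, 0, 0, 0, -1], [0, 0, 0, 0, 0, 0, -1], [0, 0, 0, 0, 0, 0, -1], [0, 0, 0, 0, 0, 0, -1]]
  ]
}}

```text
t: 3.28
eef_pos: [447.5, -37.7, 158.8]
tcp_rot: [3.14, -0.697, 1.572]
ft_force: [-1.2, 0.2, -0.2]
opening: 0.565
grip_force: 0.0
```

```bash
python3 -c "
from h import *
plan(tcp(GP,MP,0),MP)"
```

```text
shift [-0.005  0.    -0.006] turn [0. 0. 0.] k 1 rows 0.0 | t 3.28 j [-0.34  0.74  2.16  0.99  0.81 -1.25] F [-1.2  0.2 -0.2] op 0.565 gf 0.0 pos [447.5 -37.7 158.8] z [ 0.001  0.642 -0.767] y [ 1.    -0.     0.001]
```

Request:
{"op": "arm_command", "data": {
  "rows": [
    [[0, 0, 0, 0, 0, 0, -1], [0, 0, 0, 0, 0, 0, -1], [0, 0, 0, 0, 0, 0, -1], [0, 0, 0, 0, 0, 0, -1], [0, 0, 0, 0, 0, 0, -1]]
  ]
}}

```text
t: 3.7
eef_pos: [447.5, -37.7, 158.7]
tcp_rot: [3.14, -0.697, 1.571]
ft_force: [-0.1, -0.6, 0.9]
opening: 0.454
grip_force: 30.0
```

```bash
cat >> h.py <<'E'
def save_grasp(f,base,axis):
    s=state(); C=R.from_euler('xyz',s["tcp_rot"]).as_matrix()
    np.savez(f,b=C.T@(np.array(base)-s["eef_pos"]),a=C.T@np.array(axis))
def place(f,base,az):
    "TCP pose that stands the held bottle at base; az = world direction of tool y"
    g=np.load(f); y=np.array([np.cos(az),np.sin(az),0])
    A,_=R.align_vectors([[0,0,1],y],[g['a']/np.linalg.norm(g['a']),[0,1,0]],weights=[np.inf,1])
    M=A.as_matrix(); return np.array(base)-M@g['b'],M
E
python3 - <<'E'
from h import *
save_grasp('g1.npz',[447.5,135.7,21.2],[.006,-1,0])
s=state(); plan(np.array(s['eef_pos'])+[0,0,130],R.from_euler('xyz',s["tcp_rot"]).as_matrix())
pos,M=place('g1.npz',[570,190,0],np.pi/2); print(pos,M.round(3)); plan(pos+[0,0,130],M)
E
```

```text
shift [ 0.557  0.001 -0.664] turn [0. 0. 0.] k 1 rows 3.1 | t 3.7 j [-0.34  0.74  2.16  0.99  0.81 -1.25] F [-0.1 -0.6  0.9] op 0.454 gf 30.0 pos [447.5 -37.7 158.7] z [ 0.001  0.642 -0.767] y [ 1.    -0.     0.001]
[432.49569217 189.06111638 173.36537555] [[-0.642  0.     0.767]
 [ 0.005  1.     0.004]
 [-0.766  0.006 -0.642]]
shift [ 1.778 -0.099  0.231] turn [-0.025 -0.192 -0.271] k 1.78 rows 16.7 | t 3.7 j [-0.34  0.74  2.16  0.99  0.81 -1.25] F [-0.1 -0.6  0.9] op 0.454 gf 30.0 pos [447.5 -37.7 158.7] z [ 0.001  0.642 -0.767] y [ 1.    -0.     0.001]
```

Request:
{"op": "arm_command", "data": {
  "rows": [
    [[0.14, 0, -0.166, 0, 0, 0, -1], [0.28, 0, -0.33, 0, 0, 0, -1], [0.42, 0, -0.5, 0, 0, 0, -1], [0.557, 0, -0.664, 0, 0, 0, -1], [0.557, 0, -0.664, 0, 0, 0, -1], [0.557, 0, -0.664, 0, 0, 0, -1]]
  ]
}}

```text
t: 4.2
eef_pos: [447.2, -37.6, 289.8]
tcp_rot: [3.136, -0.696, 1.574]
ft_force: [-0.5, -0.8, -1.1]
opening: 0.451
grip_force: 30.0
```

```bash
python3 - <<'E'
from h import *
pos,M=place('g1.npz',[570,190,0],np.pi/2); plan(pos+[0,0,130],M)
E
```

```text
shift [ 1.218 -0.098  0.899] turn [-0.024 -0.191 -0.271] k 1.22 rows 16.7 | t 4.2 j [-0.34  0.47  2.1   0.79  1.01 -0.93] F [-0.5 -0.8 -1.1] op 0.451 gf 30.0 pos [447.2 -37.6 289.8] z [ 0.003  0.641 -0.768] y [ 1.    -0.     0.004]
```

Request:
{"op": "arm_command", "data": {
  "rows": [
    [[0.61, -0.05, 0.45, -0.012, -0.095, -0.135, -1], [0.61, -0.05, 0.45, -0.012, -0.095, -0.135, -1], [0.61, -0.05, 0.45, -0.012, -0.095, -0.135, -1], [0.61, -0.05, 0.45, -0.012, -0.095, -0.135, -1], [0.61, -0.05, 0.45, -0.012, -0.095, -0.135, -1], [0.61, -0.05, 0.45, -0.012, -0.095, -0.135, -1], [0.61, -0.05, 0.45, -0.012, -0.095, -0.135, -1], [0.61, -0.05, 0.45, -0.012, -0.095, -0.135, -1], [0.61, -0.05, 0.45, -0.012, -0.095, -0.135, -1]]
  ]
}}

```text
t: 4.95
eef_pos: [439.5, 76.0, 294.2]
tcp_rot: [2.8, 0.08, 2.33]
ft_force: [0.6, 1.0, -2.9]
opening: 0.454
grip_force: 30.0
```

```bash
python3 - <<'E'
from h import *
pos,M=place('g1.npz',[570,190,0],np.pi/2); plan(pos+[0,0,130],M)
E
```

```text
shift [0.572 0.493 0.062] turn [-0.012 -0.096 -0.135] k 1 rows 8.4 | t 4.95 j [-0.01  0.39  2.17  0.59  0.33 -1.32] F [ 0.6  1.  -2.9] op 0.454 gf 30.0 pos [439.5  76.  294.2] z [ 0.295  0.176 -0.939] y [0.665 0.668 0.334]
```

```bash
cat > k.py <<'E'
from h import *
from scipy.optimize import least_squares
D=[([-1.314,.491,1.559,0,1.092,-.106],[221.8,-584.3,404.6],[0,0,-1],[.355,-.935,0]),
([-1.04,.32,1.84,0,.97,-1.03],[312.1,-399.1,404.7],[0,0,-1],[1,-.007,0]),
([-.76,.35,1.97,.31,1.1,-.93],[386.8,-248.7,359.2],[.003,.369,-.93],[1,-.011,-.001]),
([-.52,.55,2.06,.7,1.05,-1.04],[447.5,-125.5,259.5],[.001,.642,-.767],[1,0,.002]),
([-.34,.74,2.16,.99,.81,-1.25],[447.5,-37.7,158.8],[.001,.642,-.767],[1,0,.001]),
([-.34,.47,2.1,.79,1.01,-.93],[447.2,-37.6,289.8],[.003,.641,-.768],[1,0,.004]),
([-.01,.39,2.17,.59,.33,-1.32],[439.5,76,294.2],[.295,.176,-.939],[.665,.668,.334])]
Rz=lambda a:R.from_euler('z',a).as_matrix(); Ry=lambda a:R.from_euler('y',a).as_matrix()
def fk(q,w,s4,s6):
    a,s,h,L1,e,L2,d=w; F=Ry(q[1]+q[2]); W=F@Rz(s4*q[3])@Ry(q[4])
    p=np.array([a,s,h])+Ry(q[1])@[0,0,L1]+F@[e,0,L2]+W@[0,0,d]
    return Rz(q[0])@p, Rz(q[0])@W@Rz(s6*q[5])@C0
C0=np.eye(3)
# tool at q6=0 with z down has x = left, y = outward (Ry(pi): frame x -> -radial, y left)
C0=np.array([[0,-1,0],[1,0,0],[0,0,1.]])
def fit(s4,s6):
    f=lambda w:np.concatenate([np.r_[fk(q,w,s4,s6)[0]-p,0] for q,p,z,y in D])
    r=least_squares(f,[0,66,300,450,0,450,150]); return r
if __name__=="__main__":
    for s4 in(1,-1):
        r=fit(s4,1); print(s4,r.x.round(0),np.sqrt(np.mean(r.fun**2)))
        for s6 in(1,-1): print(s6,[round(float(np.abs(fk(q,r.x,s4,s6)[1][:,1:]-np.array([y,z]).T).max()),2) for q,p,z,y in D])
E
python3 k.py
```

```text
1 [  4.  65. 198. 583.  43. 407.  82.] 1.024479684984852
1 [0.0, 0.01, 0.01, 0.0, 0.01, 0.01, 0.0]
-1 [0.2, 1.48, 1.29, 1.49, 1.8, 1.28, 1.6]
-1 [ 49.  85. 170. 510.  61. 392. -21.] 12.53739744840474
1 [0.0, 0.01, 0.4, 0.97, 1.33, 1.14, 0.9]
-1 [0.2, 1.48, 0.99, 0.97, 1.14, 1.14, 1.35]
```

```bash
cat >> k.py <<'E'
W=fit(1,1).x
lo=np.array([-3.1,-.84,.05,-1.13,.06,-2.69])+.03; hi=np.array([3.1,2.19,2.79,4.28,2.93,2.69])-.03
def ik(pos,M,q0):
    def f(q):
        p,A=fk(q,W,1,1); return np.r_[(p-pos)/100,(A-M).ravel()]
    r=least_squares(f,np.clip(q0,lo+.001,hi-.001),bounds=(lo,hi)); return r.x,np.linalg.norm(r.fun)
E
cat > s.py <<'E'
from k import *
q0=np.array(state()["joints"])
out=[]
for x in range(420,721,50):
  for y in range(-320,321,40):
    for az in range(-180,180,20):
      pos,M=place('g1.npz',[x,y,0],np.radians(az+90)); b=None
      for s in (q0,[np.arctan2(y,x),1,1.8,.5,.6,0],[np.arctan2(y,x),1,1.8,2.5,.6,-1]):
        q,e=ik(pos,M,s)
        if e<.01: b=q;break
      if b is not None: print(x,y,az,b.round(2), round(float(np.abs(b-q0).max()),2))
E
time timeout 500 python3 s.py > s.txt; wc -l s.txt; shuf -n 45 --random-source=s.py s.txt | sort -n
```

```text
1667 s.txt
420 -120 120 [-0.62  0.81  1.8   0.32  1.37  1.79] 3.11
420 -200 -180 [-0.41  0.85  1.66 -0.32  1.47  1.34] 2.65
420 -40 120 [-0.5   0.79  1.89  0.42  1.29  1.82] 3.14
420 120 120 [-0.23  0.76  1.99  0.65  1.16  1.88] 3.2
420 160 120 [-0.15  0.76  2.    0.71  1.14  1.9 ] 3.22
420 200 -180 [0.21 0.85 1.66 0.16 1.5  1.7 ] 3.02
420 240 140 [0.08 0.8  1.84 0.6  1.27 1.94] 3.26
420 240 60 [0.   0.74 2.48 2.14 0.91 1.49] 2.81
420 320 140 [0.21 0.82 1.78 0.69 1.26 2.02] 3.34
420 40 -140 [ 0.18  0.81  1.8  -0.4   1.35  1.32] 2.63
470 -160 60 [-0.87  0.75  2.05  1.    1.02  1.95] 3.27
470 -240 60 [-0.96  0.78  1.91  0.88  1.12  2.03] 3.35
470 120 -180 [0.08 0.88 1.57 0.06 1.56 1.63] 2.94
470 40 -160 [ 0.07  0.87  1.61 -0.22  1.51  1.4 ] 2.72
520 -200 40 [-0.87  0.75  2.07  1.31  0.92  2.  ] 3.31
520 -280 60 [-0.93  0.83  1.75  0.86  1.19  2.14] 3.46
520 120 -120 [ 0.35  0.88  1.56 -0.52  1.45  1.15] 2.46
520 80 100 [-0.32  0.79  1.88  0.82  1.16  2.03] 3.35
570 -200 -180 [-0.33  1.01  1.22 -0.26  1.75  1.31] 2.62
570 -200 160 [-0.42  1.02  1.19 -0.06  1.81  1.52] 2.83
570 -240 140 
[... 690 characters left out ...]
  2.04] 3.36
620 -240 60 [-0.77  0.87  1.62  0.94  1.17  2.28] 3.59
620 120 20 [-0.04  0.73  2.21  2.67  0.69  1.7 ] 3.02
620 160 80 [-0.18  0.8   1.83  1.18  0.98  2.21] 3.52
620 200 160 [0.08 1.04 1.14 0.33 1.78 1.93] 3.25
670 -160 -140 [-0.12  1.04  1.12 -0.6   1.64  0.93] 2.24
670 -160 120 [-0.49  1.07  1.06  0.43  1.79  2.06] 3.37
670 -240 140 [-0.49  1.17  0.79  0.17  2.03  1.79] 3.1
670 -320 0 [-0.72  0.79  1.88  1.98  0.58  2.16] 3.47
670 120 60 [-0.21  0.79  1.87  1.45  0.83  2.22] 3.54
670 280 -120 [ 0.46  1.16  0.84 -0.47  1.89  1.01] 2.33
670 280 140 [0.1  1.07 1.07 0.58 1.68 2.23] 3.55
720 -280 40 [-0.72  0.9   1.52  1.15  0.98  2.48] 3.8
real	1m6.359s
user	1m6.584s
sys	0m0.226s
```

```bash
cat > s2.py <<'E'
from k import *
np.set_printoptions(precision=2,suppress=True)
g=np.load('g1.npz'); q0=np.array(state()["joints"])
pos,M=place('g1.npz',[440,-150,0],np.radians(210)); 
q1,e1=ik(pos,M,[-.6,.8,1.8,.32,1.37,1.79]); q2,e2=ik(pos+[0,0,150],M,q1); print(q1,e1,q2,e2)
for t in np.linspace(0,1,9):
    q=q0+t*(q2-q0); p,A=fk(q,W,1,1); b=p+A@g['b']; c=b+135*A@g['a']; 
    print(round(t,2),p.round(0),'base',b.round(0),'cap',c.round(0),'z',A[:,2].round(2))
E
python3 s2.py
```

```text
[-0.64  0.84  1.72  0.31  1.43  1.8 ] 3.2069016677593804e-15 [-0.64  0.62  1.65  0.31  1.7   1.88] 3.447259345528143e-11
0.0 [440.  76. 294.] base [473. 146.  87.] cap [519.  56. 177.] z [ 0.29  0.18 -0.94]
0.12 [464.  45. 293.] base [489. 137.  94.] cap [511.  22. 161.] z [ 0.2   0.23 -0.95]
0.25 [483.  10. 294.] base [506. 116. 101.] cap [494.  -8. 153.] z [ 0.1   0.29 -0.95]
0.38 [499. -29. 296.] base [520.  85. 108.] cap [473. -32. 156.] z [-0.    0.36 -0.93]
0.5 [511. -72. 299.] base [526.  44. 112.] cap [453. -52. 170.] z [-0.09  0.42 -0.9 ]
0.62 [ 518. -118.  303.] base [522.  -2. 115.] cap [438. -71. 195.] z [-0.18  0.48 -0.86]
0.75 [ 520. -166.  309.] base [506. -52. 120.] cap [431. -92. 225.] z [-0.26  0.54 -0.8 ]
0.88 [ 517. -217.  316.] base [ 477. -102.  131.] cap [ 433. -118.  257.] z [-0.33  0.6  -0.73]
1.0 [ 510. -269.  323.] base [ 440. -150.  150.] cap [ 440. -150.  285.] z [-0.39  0.66 -0.64]
```

```bash
cat >> s2.py <<'E'
print()
import sys
p,A=fk(q0+float(sys.argv[1])*(q2-q0),W,1,1); plan(p+[0,0,30],A)
E
python3 s2.py .4|tail -1
```

```text
shift [-0.85 -0.16 -0.21] turn [0.05 0.04 0.22] k 1 rows 11.5 | t 4.95 j [-0.01  0.39  2.17  0.59  0.33 -1.32] F [ 0.6  1.  -2.9] op 0.454 gf 30.0 pos [439.5  76.  294.2] z [ 0.29  0.18 -0.94] y [0.67 0.67 0.33]
```

Request:
{"op": "arm_command", "data": {
  "rows": [
    [[-0.3, -0.06, -0.2, 0.015, 0.015, 0.07, -1], [-0.85, -0.16, -0.21, 0.05, 0.04, 0.22, -1], [-0.85, -0.16, -0.21, 0.05, 0.04, 0.22, -1], [-0.85, -0.16, -0.21, 0.05, 0.04, 0.22, -1], [-0.85, -0.16, -0.21, 0.05, 0.04, 0.22, -1], [-0.85, -0.16, -0.21, 0.05, 0.04, 0.22, -1], [-0.85, -0.16, -0.21, 0.05, 0.04, 0.22, -1], [-0.85, -0.16, -0.21, 0.05, 0.04, 0.22, -1], [-0.85, -0.16, -0.21, 0.05, 0.04, 0.22, -1], [-0.85, -0.16, -0.21, 0.05, 0.04, 0.22, -1]]
  ]
}}

```text
t: 5.78
eef_pos: [501.5, -38.4, 324.9]
tcp_rot: [-3.006, -0.315, 1.15]
ft_force: [-0.8, -0.5, -1.7]
opening: 0.454
grip_force: 30.0
```

```bash
python3 s2.py .6|tail -1
```

```text
shift [-0.67  0.41 -0.46] turn [ 0.06 -0.02  0.22] k 1 rows 11.3 | t 5.78 j [-0.26  0.44  1.94  0.43  0.9  -0.15] F [-0.8 -0.5 -1.7] op 0.454 gf 30.0 pos [501.5 -38.4 324.9] z [ 0.    0.34 -0.94] y [ 0.92 -0.37 -0.13]
```

Request:
{"op": "arm_command", "data": {
  "rows": [
    [[-0.67, 0.41, -0.46, 0.06, -0.02, 0.22, -1], [-0.67, 0.41, -0.46, 0.06, -0.02, 0.22, -1], [-0.67, 0.41, -0.46, 0.06, -0.02, 0.22, -1], [-0.67, 0.41, -0.46, 0.06, -0.02, 0.22, -1], [-0.67, 0.41, -0.46, 0.06, -0.02, 0.22, -1], [-0.67, 0.41, -0.46, 0.06, -0.02, 0.22, -1], [-0.67, 0.41, -0.46, 0.06, -0.02, 0.22, -1], [-0.67, 0.41, -0.46, 0.06, -0.02, 0.22, -1], [-0.67, 0.41, -0.46, 0.06, -0.02, 0.22, -1], [-0.67, 0.41, -0.46, 0.06, -0.02, 0.22, -1]]
  ]
}}

```text
t: 6.62
eef_pos: [519.6, -171.2, 351.1]
tcp_rot: [-2.589, 0.246, 0.074]
ft_force: [-0.3, -0.0, -1.7]
opening: 0.455
grip_force: 30.0
```

```bash
python3 - <<'E'
from h import *
pos,M=place('g1.npz',[440,-150,0],np.radians(210)); plan(pos+[0,0,60],M)
E
```

```text
shift [0.08  0.961 0.335] turn [ 0.017 -0.044  0.17 ] k 1 rows 8.9 | t 6.62 j [-0.49  0.5   1.75  0.34  1.41  0.93] F [-0.3 -0.  -1.7] op 0.455 gf 30.0 pos [ 519.6 -171.2  351.1] z [-0.245  0.508 -0.826] y [-0.064 -0.859 -0.509]
```

Request:
{"op": "arm_command", "data": {
  "rows": [
    [[0.08, 0.961, 0.335, 0.017, -0.044, 0.17, -1], [0.08, 0.961, 0.335, 0.017, -0.044, 0.17, -1], [0.08, 0.961, 0.335, 0.017, -0.044, 0.17, -1], [0.08, 0.961, 0.335, 0.017, -0.044, 0.17, -1], [0.08, 0.961, 0.335, 0.017, -0.044, 0.17, -1], [0.08, 0.961, 0.335, 0.017, -0.044, 0.17, -1], [0.08, 0.961, 0.335, 0.017, -0.044, 0.17, -1], [0.08, 0.961, 0.335, 0.017, -0.044, 0.17, -1], [0.08, 0.961, 0.335, 0.017, -0.044, 0.17, -1], [0.08, 0.961, 0.335, 0.017, -0.044, 0.17, -1]]
  ]
}}

```text
t: 7.45
eef_pos: [510.4, -268.7, 233.4]
tcp_rot: [3.131, 0.876, -1.056]
ft_force: [0.1, 0.6, -2.7]
opening: 0.456
grip_force: 30.0
```

```bash
python3 - <<'E'
from h import *
np.set_printoptions(precision=2,suppress=True)
pos,M=place('g1.npz',[440,-150,0],np.radians(210)); plan(pos+[0,0,15],M)
for n in('scene','side'):
    im,d,P=snap(n,n+'1')
    # body/cap of the held bottle: centroid of points per height slice
    m=(abs(P[...,0]-440)<45)&(abs(P[...,1]+150)<45)
    for z in range(50,230,15):
        k=m&(abs(P[...,2]-z)<7); 
        if k.sum()>5: print(n,z,k.sum(),P[k].mean(0),P[k].min(0)[:2],P[k].max(0)[:2])
a=cv2.imread('pics/side1.png'); 
b=cv2.imread('pics/scene1.png'); cv2.imwrite('pics/c1.png',np.hstack([cv2.resize(a[60:360,240:540],(400,400)),cv2.resize(b[60:360,280:580],(400,400))]))
E
```

```text
shift [0.23 0.   0.2 ] turn [ 0.  0. -0.] k 1 rows 1.1 | t 7.45 j [-0.64  0.74  1.7   0.3   1.53  1.83] F [ 0.1  0.6 -2.7] op 0.456 gf 30.0 pos [ 510.4 -268.7  233.4] z [-0.39  0.66 -0.64] y [-0.87 -0.5   0.01]
side 65 53 [ 453.46 -137.98   67.74] [ 429.31 -159.81] [ 464.45 -127.22]
side 80 79 [ 453.06 -137.62   80.36] [ 429.57 -160.32] [ 466.44 -126.63]
side 95 70 [ 452.47 -135.98   94.94] [ 428.3  -158.26] [ 464.67 -125.67]
side 110 55 [ 453.7  -132.53  110.74] [ 430.25 -148.04] [ 473.43 -125.67]
side 125 111 [ 460.19 -136.63  125.6 ] [ 430.92 -167.11] [ 482.45 -124.58]
side 140 175 [ 458.05 -149.13  140.26] [ 430.08 -194.94] [ 484.95 -125.57]
side 155 213 [ 452.92 -153.39  155.09] [ 425.92 -194.86] [ 484.89 -128.01]
side 170 63 [ 450.55 -147.64  169.49] [ 433.22 -194.35] [ 484.54 -134.56]
side 185 86 [ 450.74 -151.61  186.16] [ 430.52 -194.86] [ 484.71 -133.71]
side 200 134 [ 448.38 -158.28  196.  ] [ 427.71 -194.85] [ 484.96 -134.63]
```

View pics/c1.png

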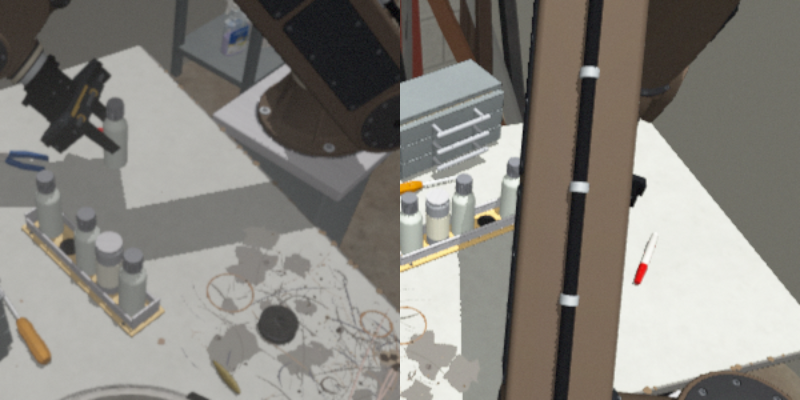

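The crop shows the bottle held upright at about (115,130) in the left half. It is clear of the lane, pliers and marker, and its top is at z≈196, as expected when held 60 mm up.

Request:
{"op": "arm_command", "data": {
  "rows": [
    [[0.115, 0, 0.1, 0, 0, 0, -1], [0.23, 0, 0.195, 0, 0, 0, -1], [0.25, 0, 0.21, 0, 0, 0, -1], [0.265, 0, 0.223, 0, 0, 0, -1], [0.265, 0, 0.223, 0, 0, 0, -1]]
  ]
}}

```text
t: 7.97
eef_pos: [510.5, -268.8, 183.5]
tcp_rot: [3.138, 0.872, -1.046]
ft_force: [0.3, -0.1, -2.3]
opening: 0.453
grip_force: 30.0
```

```bash
python3 - <<'E'
from h import *
pos,M=place('g1.npz',[440,-150,0],np.radians(210)); plan(pos,M)
E
```

```text
shift [0.049 0.005 0.047] turn [ 0.    -0.     0.001] k 1 rows 0.2 | t 7.97 j [-0.64  0.82  1.72  0.3   1.45  1.8 ] F [ 0.3 -0.1 -2.3] op 0.453 gf 30.0 pos [ 510.5 -268.8  183.5] z [-0.387  0.661 -0.643] y [-0.864 -0.504  0.002]
```

Request:
{"op": "arm_command", "data": {
  "rows": [
    [[0.018, 0, 0.015, 0, 0, 0, -1], [0.035, 0, 0.03, 0, 0, 0, -1], [0.035, 0, 0.03, 0, 0, 0, -1], [0.035, 0, 0.03, 0, 0, 0, -1]]
  ]
}}

```text
t: 8.3
eef_pos: [510.4, -268.8, 177.0]
tcp_rot: [3.137, 0.871, -1.047]
ft_force: [-0.4, -0.1, -2.3]
opening: 0.455
grip_force: 30.0
```

Request:
{"op": "arm_command", "data": {
  "rows": [
    [[0.005, 0, 0.004, 0, 0, 0, -1], [0.01, 0, 0.008, 0, 0, 0, -1], [0.01, 0, 0.008, 0, 0, 0, -1]]
  ]
}}

```text
t: 8.55
eef_pos: [510.4, -268.9, 174.8]
tcp_rot: [3.137, 0.872, -1.048]
ft_force: [0.4, 0.5, -3.3]
opening: 0.459
grip_force: 30.0
```

Request:
{"op": "arm_command", "data": {
  "rows": [
    [[0.004, 0, 0.003, 0, 0, 0, -1], [0.004, 0, 0.003, 0, 0, 0, -1], [0.004, 0, 0.003, 0, 0, 0, -1]]
  ]
}}

```text
t: 8.8
eef_pos: [510.4, -268.9, 174.0]
tcp_rot: [3.136, 0.872, -1.048]
ft_force: [0.5, 0.5, -0.8]
opening: 0.456
grip_force: 30.0
```

Request:
{"op": "arm_command", "data": {
  "rows": [
    [[0.004, 0, 0.003, 0, 0, 0, -1], [0.004, 0, 0.003, 0, 0, 0, -1], [0.004, 0, 0.003, 0, 0, 0, -1]]
  ]
}}

```text
t: 9.05
eef_pos: [510.5, -268.9, 173.3]
tcp_rot: [3.137, 0.872, -1.048]
ft_force: [0.2, -0.5, -2.1]
opening: 0.455
grip_force: 30.0
```

Request:
{"op": "arm_command", "data": {
  "rows": [
    [[0.004, 0, 0.003, 0, 0, 0, -1], [0.004, 0, 0.003, 0, 0, 0, -1], [0.004, 0, 0.003, 0, 0, 0, -1]]
  ]
}}

```text
t: 9.3
eef_pos: [510.5, -268.9, 172.5]
tcp_rot: [3.136, 0.872, -1.048]
ft_force: [-0.7, -0.2, -1.4]
opening: 0.456
grip_force: 30.0
```

Request:
{"op": "arm_command", "data": {
  "rows": [
    [[0.004, 0, 0.003, 0, 0, 0, -1], [0.004, 0, 0.003, 0, 0, 0, -1], [0.004, 0, 0.003, 0, 0, 0, -1]]
  ]
}}

```text
t: 9.55
eef_pos: [510.5, -269.0, 172.1]
tcp_rot: [3.137, 0.872, -1.048]
ft_force: [0.3, -0.8, 3.2]
opening: 0.456
grip_force: 30.0
```

Contact: the force went from about −2 to +3 N at the expected height. Now I release and back out along the tool axis.

Request:
{"op": "arm_command", "data": {
  "rows": [
    [[0, 0, 0, 0, 0, 0, 0.2], [0, 0, 0, 0, 0, 0, 0.5], [0, 0, 0, 0, 0, 0, 1], [0, 0, 0, 0, 0, 0, 1], [0, 0, 0, 0, 0, 0, 1], [0, 0, 0, 0, 0, 0, 1], [0, 0, 0, 0, 0, 0, 1]]
  ]
}}

```text
t: 10.13
eef_pos: [510.5, -269.0, 171.8]
tcp_rot: [3.136, 0.872, -1.048]
ft_force: [-0.2, -0.5, -0.7]
opening: 0.886
grip_force: 0.0
```

Request:
{"op": "arm_command", "data": {
  "rows": [
    [[0, 0, -0.1, 0, 0, 0, 1], [0, 0, -0.3, 0, 0, 0, 1], [0, 0, -0.5, 0, 0, 0, 1], [0, 0, -0.7, 0, 0, 0, 1], [0, 0, -0.9, 0, 0, 0, 1], [0, 0, -0.9, 0, 0, 0, 1]]
  ]
}}

```text
t: 10.63
eef_pos: [564.0, -361.1, 262.3]
tcp_rot: [3.14, 0.865, -1.046]
ft_force: [0.4, -1.2, 1.1]
opening: 0.996
grip_force: 0.0
```

```bash
cat > m.py <<'E'
from h import *
np.set_printoptions(precision=2,suppress=True)
def tops(n,f):
    im,d,P=snap(n,f)
    k=((P[...,2]>130)&(P[...,2]<155)&(P[...,0]>390)&(P[...,0]<800)&(P[...,1]>-300)&(P[...,1]<150)).astype(np.uint8)
    nn,l,st,ce=cv2.connectedComponentsWithStats(k)
    for a in range(1,nn):
        if st[a,4]>15:
            q=P[l==a]; q=q[q[:,2]>q[:,2].max()-8] 
            print(n,st[a],q.mean(0),'mid',(q[:,:2].min(0)+q[:,:2].max(0))/2,'span',np.ptp(q[:,:2],0),np.median(q[:,2]))
    return im,P
E
python3 - <<'E'
from m import *
tops('scene','scene2');tops('side','side2')
a=cv2.imread('pics/side2.png'); 
cv2.imwrite('pics/c2.png',cv2.resize(a[60:360,220:540],(640,600)))
E
```

```text
scene [279 154  14   8  38] [798.21 -20.92 135.52] mid [796.44 -23.12] span [ 7.07 38.33] 135.32510809432006
scene [360 178  13  12 115] [ 601.25 -141.97  141.69] mid [ 602.82 -142.88] span [30.33 28.4 ] 141.80477472682873
scene [322 191  13  11 119] [607.74 -35.21 141.85] mid [607.95 -36.59] span [29.44 26.83] 142.07678597802328
scene [281 204  13  13 132] [612.75  72.19 141.51] mid [614.02  71.34] span [30.19 29.25] 141.7359662620999
side [279 129  18  11  83] [ 455.84 -269.05  151.19] mid [ 454.7  -271.68] span [24.34 35.99] 151.7043857350028
side [320 155  13  10  95] [ 444.05 -148.06  134.24] mid [ 443.17 -147.93] span [29.6  30.86] 134.28929968759803
side [264 158  19   9  85] [ 544.36 -216.72  150.92] mid [ 543.69 -217.74] span [25.92 37.02] 150.74910596147237
side [267 188  14  14 156] [ 607.21 -142.08  142.24] mid [ 607.24 -144.15] span [29.59 29.16] 142.41494106704636
side [297 216  15  14 165] [613.84 -35.43 142.17] mid [613.19 -36.12] span [27.24 31.42] 142.3336741653735
side [332 246  16  15 193] [619.01  72.12 142.16] mid [618.08  71.57] span [28.66 28.65] 142.33008421290435
```

View pics/c2.png

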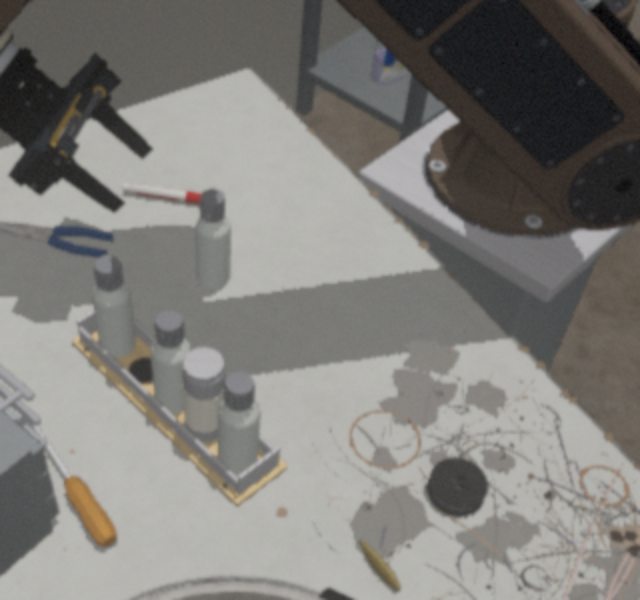

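The bottle stands free on the open bench at (212,240) in the crop, with its top at z≈134 and centred near (441,−149). The neighbours have not moved. Next I bring the tool vertical above it.

```bash
cat >> h.py <<'E'
MD=frame([0,0,-1],[.9987,-.051,0])
E
python3 - <<'E'
from h import *
plan([500,-250,400],MD)
s=state();C=R.from_euler('xyz',s["tcp_rot"]).as_matrix();print((C.T@[0,0,1]).round(3))
E
```

```text
shift [-1.258  0.     0.031] turn [-0.174  0.052 -0.375] k 1.26 rows 21.0 | t 10.73 j [-0.7   0.81  1.43  0.26  1.73  1.85] F [0.1 0.4 0.1] op 1.001 gf 0.0 pos [ 562.5 -358.3  258.7] z [-0.386  0.661 -0.644] y [-0.865 -0.502  0.003]
[-0.765  0.003 -0.644]
```

Request:
{"op": "arm_command", "data": {
  "rows": [
    [[-0.25, 0, -0.2, 0, 0, 0, 1], [-0.5, 0, -0.3, -0.02, 0.006, -0.04, 1], [-0.9, 0, -0.25, -0.087, 0.026, -0.19, 1], [-0.9, 0, -0.25, -0.087, 0.026, -0.19, 1], [-0.9, 0, -0.25, -0.087, 0.026, -0.19, 1], [-0.9, 0, -0.25, -0.087, 0.026, -0.19, 1], [-0.9, 0, -0.25, -0.087, 0.026, -0.19, 1], [-0.9, 0, -0.25, -0.087, 0.026, -0.19, 1], [-0.9, 0, -0.25, -0.087, 0.026, -0.19, 1], [-0.9, 0, -0.25, -0.087, 0.026, -0.19, 1]]
  ]
}}

```text
t: 11.57
eef_pos: [533.5, -306.8, 384.7]
tcp_rot: [-2.77, 0.491, 0.232]
ft_force: [0.5, 0.2, -0.4]
opening: 0.996
grip_force: 0.0
```

```bash
python3 - <<'E'
from h import *
plan([460,-180,430],MD)
E
```

```text
shift [-0.391 -0.92   0.216] turn [-0.1    0.029 -0.213] k 1 rows 11.9 | t 11.57 j [-0.62  0.58  1.5  -0.09  1.67  0.83] F [ 0.5  0.2 -0.4] op 0.996 gf 0.0 pos [ 533.5 -306.8  384.7] z [-0.511  0.253 -0.822] y [ 0.048 -0.946 -0.321]
```

Request:
{"op": "arm_command", "data": {
  "rows": [
    [[-0.391, -0.92, 0.216, -0.1, 0.029, -0.213, 1], [-0.391, -0.92, 0.216, -0.1, 0.029, -0.213, 1], [-0.391, -0.92, 0.216, -0.1, 0.029, -0.213, 1], [-0.391, -0.92, 0.216, -0.1, 0.029, -0.213, 1], [-0.391, -0.92, 0.216, -0.1, 0.029, -0.213, 1], [-0.391, -0.92, 0.216, -0.1, 0.029, -0.213, 1], [-0.391, -0.92, 0.216, -0.1, 0.029, -0.213, 1], [-0.391, -0.92, 0.216, -0.1, 0.029, -0.213, 1], [-0.391, -0.92, 0.216, -0.1, 0.029, -0.213, 1], [-0.391, -0.92, 0.216, -0.1, 0.029, -0.213, 1]]
  ]
}}

```text
t: 12.4
eef_pos: [460.7, -179.3, 429.9]
tcp_rot: [-3.043, 0.04, 1.308]
ft_force: [0.5, 0.9, 0.5]
opening: 1.003
grip_force: 0.0
```

```bash
python3 - <<'E'
from h import *
plan([442,-149,390],MD)
E
```

```text
shift [ 0.174 -0.146  0.275] turn [-0.016  0.005 -0.034] k 1 rows 1.9 | t 12.4 j [-0.49  0.29  1.82 -0.07  1.12 -0.2 ] F [0.5 0.9 0.5] op 1.003 gf 0.0 pos [ 460.7 -179.3  429.9] z [-0.106 -0.013 -0.994] y [ 0.96  -0.263 -0.098]
```

Request:
{"op": "arm_command", "data": {
  "rows": [
    [[0.174, -0.146, 0.275, -0.016, 0.005, -0.034, 1], [0.174, -0.146, 0.275, -0.016, 0.005, -0.034, 1], [0.174, -0.146, 0.275, -0.016, 0.005, -0.034, 1], [0.174, -0.146, 0.275, -0.016, 0.005, -0.034, 1], [0.174, -0.146, 0.275, -0.016, 0.005, -0.034, 1]]
  ]
}}

```text
t: 12.82
eef_pos: [443.2, -150.0, 391.6]
tcp_rot: [-3.138, -0.0, 1.51]
ft_force: [-0.9, -0.2, -0.4]
opening: 1.001
grip_force: 0.0
```

```bash
python3 - <<'E'
from m import *
plan([442,-149,291],MD)
tops('wrist','w3')
E
```

```text
shift [ 0.01 -0.01  0.67] turn [-0. -0. -0.] k 1 rows 2.4 | t 12.82 j [-0.47  0.29  1.95 -0.    0.91 -0.41] F [-0.9 -0.2 -0.4] op 1.001 gf 0.0 pos [ 443.2 -150.   391.6] z [-0.  0. -1.] y [ 1.   -0.06 -0.  ]
wrist [ 546   38   62   55 2487] [609.94 -38.49 142.24] mid [611.   -38.36] span [30.39 30.13] 142.55139517199473
wrist [ 519  208   54   44 1714] [ 603.32 -144.1   142.18] mid [ 604.44 -144.91] span [29.51 29.55] 142.50758757899604
wrist [ 299  229   40   40 1176] [ 441.56 -150.4   134.57] mid [ 441.37 -150.59] span [29.31 28.75] 134.72062123275555
```

View pics/w3.png

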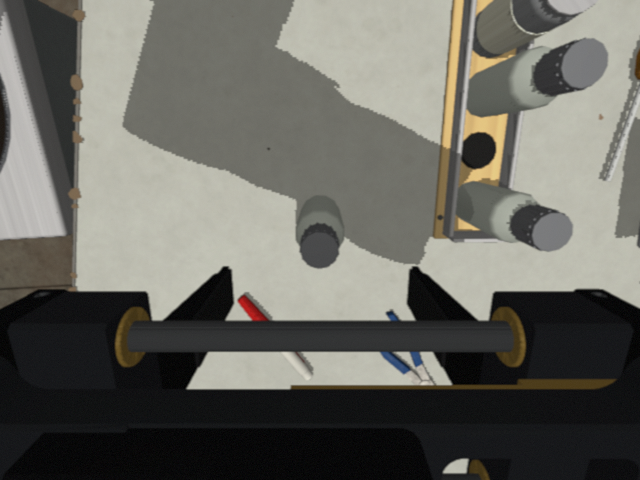

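The wrist picture shows the bottle's cap at (319,246), giving (441.4,−150.6). The pad is at (479,150), between the caps at (546,230) and (585,65).

```bash
python3 - <<'E'
from m import *
for n,f,r in(('wrist','w3',(slice(125,175),slice(455,503))),('scene','scene0',(slice(218,236),slice(334,356))),('side','side2',(slice(234,256),slice(280,306)))):
    z=np.load(f'pics/{f}.npz'); im=z['im'].astype(int);P=z['P']
    k=np.zeros(im.shape[:2],bool); k[r]=(im.max(2)<(75 if n!='side' else 80))[r]; k&=(P[...,2]<16)&(P[...,2]>4)
    q=P[k]; print(n,k.sum(),q.mean(0),'mid',(q.min(0)+q.max(0))/2,'span',np.ptp(q,0))
E
```

```text
wrist 951 [609.07 -92.48   9.74] mid [609.38 -92.8    9.41] span [34.17 35.26  5.88]
scene 56 [613.14 -91.15   9.43] mid [612.95 -90.79   9.24] span [21.55 29.78  8.27]
side 103 [610.66 -94.36   9.8 ] mid [609.05 -92.74  10.48] span [28.26 35.72  8.17]
```

Request:
{"op": "arm_command", "data": {
  "rows": [
    [[0, -0.01, 0.2, 0, 0, 0, 1], [0, -0.012, 0.4, 0, 0, 0, 1], [0, -0.012, 0.55, 0, 0, 0, 1], [0, -0.012, 0.68, 0, 0, 0, 1], [0, -0.012, 0.68, 0, 0, 0, 1], [0, -0.012, 0.68, 0, 0, 0, 1]]
  ]
}}

```text
t: 13.37
eef_pos: [441.3, -150.0, 289.2]
tcp_rot: [-3.138, -0.001, 1.511]
ft_force: [-0.2, -0.0, 0.1]
opening: 1.0
grip_force: 0.0
```

Request:
{"op": "arm_command", "data": {
  "rows": [
    [[0, 0, 0, 0, 0, 0, -1], [0, 0, 0, 0, 0, 0, -1], [0, 0, 0, 0, 0, 0, -1], [0, 0, 0, 0, 0, 0, -1], [0, 0, 0, 0, 0, 0, -1], [0, 0, 0, 0, 0, 0, -1], [0, 0, 0, 0, 0, 0, -1], [0, 0, 0, 0, 0, 0, -1], [0, 0, 0, 0, 0, 0, -1], [0, 0, 0, 0, 0, 0, -1]]
  ]
}}

```text
t: 14.2
eef_pos: [440.8, -149.6, 289.2]
tcp_rot: [-3.139, -0.001, 1.513]
ft_force: [0.2, -0.6, -0.0]
opening: 0.358
grip_force: 0.0
```

Request:
{"op": "arm_command", "data": {
  "rows": [
    [[0, 0, 0, 0, 0, 0, -1], [0, 0, 0, 0, 0, 0, -1], [0, 0, 0, 0, 0, 0, -1], [0, 0, 0, 0, 0, 0, -1], [0, 0, 0, 0, 0, 0, -1]]
  ]
}}

```text
t: 14.62
eef_pos: [440.8, -149.6, 289.1]
tcp_rot: [-3.139, -0.001, 1.513]
ft_force: [-0.2, -0.9, -2.1]
opening: 0.3
grip_force: 29.8
```

Request:
{"op": "arm_command", "data": {
  "rows": [
    [[0, 0, -0.1, 0, 0, 0, -1], [0, 0, -0.3, 0, 0, 0, -1], [0, 0, -0.55, 0, 0, 0, -1], [0, 0, -0.8, 0, 0, 0, -1], [0, 0, -1, 0, 0, 0, -1], [0, 0, -1, 0, 0, 0, -1], [0, 0, -1, 0, 0, 0, -1]]
  ]
}}

```text
t: 15.2
eef_pos: [440.9, -149.5, 440.2]
tcp_rot: [3.141, 0.0, 1.513]
ft_force: [-0.0, 0.3, -3.7]
opening: 0.301
grip_force: 29.8
```

```bash
python3 - <<'E'
from h import *
plan([608.3,-91,454],MD)
E
```

```text
shift [ 0.454  1.092 -0.092] turn [ 0.     0.    -0.001] k 1.09 rows 4.3 | t 15.2 j [-0.47  0.22  1.88 -0.    1.03 -0.41] F [-0.   0.3 -3.7] op 0.301 gf 29.8 pos [ 440.9 -149.5  440.2] z [ 0.    -0.001 -1.   ] y [ 0.998 -0.058  0.   ]
```

Request:
{"op": "arm_command", "data": {
  "rows": [
    [[0.2, 0.1, -0.09, 0, 0, -0.001, -1], [0.4, 0.35, -0.09, 0, 0, -0.001, -1], [0.454, 0.6, -0.09, 0, 0, -0.001, -1], [0.454, 0.85, -0.09, 0, 0, -0.001, -1], [0.454, 1, -0.09, 0, 0, -0.001, -1], [0.454, 1, -0.09, 0, 0, -0.001, -1], [0.454, 1, -0.09, 0, 0, -0.001, -1]]
  ]
}}

```text
t: 15.78
eef_pos: [595.6, -90.3, 449.5]
tcp_rot: [-3.135, -0.002, 1.52]
ft_force: [-0.1, 0.0, -1.5]
opening: 0.298
grip_force: 30.2
```

```bash
python3 - <<'E'
from h import *
plan([608.3,-91,440],MD)
E
```

```text
shift [-0.     0.085  0.063] turn [-0.001 -0.    -0.   ] k 1 rows 0.4 | t 15.78 j [-0.26  0.42  1.56  0.    1.17 -0.21] F [-0.1  0.  -1.5] op 0.298 gf 30.2 pos [595.6 -90.3 449.5] z [-0.007  0.002 -1.   ] y [ 0.999 -0.051 -0.007]
```

Request:
{"op": "arm_command", "data": {
  "rows": [
    [[0, 0.085, 0, 0, 0, 0, -1], [0, 0.085, 0, 0, 0, 0, -1], [0, 0.085, 0, 0, 0, 0, -1], [0, 0.085, 0, 0, 0, 0, -1]]
  ]
}}

```text
t: 16.12
eef_pos: [606.8, -91.2, 452.0]
tcp_rot: [-3.138, -0.001, 1.519]
ft_force: [-0.7, 0.7, -1.8]
opening: 0.302
grip_force: 30.2
```

```bash
python3 - <<'E'
from h import *
np.set_printoptions(precision=2,suppress=True)
plan([608.3,-91,440],MD)
im,d,P=snap('wrist','w4')
def comp(k,name,mn):
    nn,l,st,ce=cv2.connectedComponentsWithStats(k.astype(np.uint8))
    for a in range(1,nn):
        if st[a,4]>mn:
            q=P[l==a]; print(name,st[a],q.mean(0),'mid',(q.min(0)+q.max(0))/2,'span',np.ptp(q,0))
I=im.astype(int)
near=(abs(P[...,0]-608)<45)
comp(near&(P[...,2]>136)&(P[...,2]<150)&(P[...,1]<150)&(P[...,1]>-200),'cap',80)
comp(near&(abs(P[...,1]+92)<35)&(P[...,2]<16)&(P[...,2]>4)&(I.max(2)<75),'pad',60)
for z in range(165,300,12): comp((abs(P[...,0]-608)<40)&(abs(P[...,1]+92)<40)&(abs(P[...,2]-z)<4),f'held{z}',60)
for n in('side','scene'):
    im,d,P=snap(n,n+'4')
    for z in (170,180,190,200,210,220,230): comp((abs(P[...,0]-608)<40)&(abs(P[...,1]+92)<40)&(abs(P[...,2]-z)<4),f'{n}{z}',15)
E
```

```text
shift [0.   0.01 0.08] turn [-0. -0. -0.] k 1 rows 0.3 | t 16.12 j [-0.26  0.43  1.53  0.    1.19 -0.2 ] F [-0.7  0.7 -1.8] op 0.302 gf 30.2 pos [606.8 -91.2 452. ] z [-0.  0. -1.] y [ 1.   -0.05 -0.  ]
cap [ 304    4   40   45 1346] [616.64  68.96 142.51] mid [616.82  69.21 140.67] span [30.32 28.79  8.79]
cap [306 151  36  37 929] [611.79 -38.03 142.67] mid [611.66 -38.18 140.65] span [29.72 30.19  7.89]
pad [310 192  28  25 554] [609.69 -90.63   9.86] mid [609.58 -90.75   9.74] span [34.54 31.22  4.41]
held177 [300 217  43  12  89] [607.99 -73.92 176.82] mid [607.49 -76.15 177.09] span [32.48  9.55  7.75]
held189 [294 220  55  22 123] [608.07 -75.12 188.87] mid [607.29 -80.   188.98] span [40.54 17.05  7.86]
held201 [296 224  54  22 134] [608.57 -74.62 201.13] mid [608.55 -79.65 201.02] span [37.58 16.49  7.8 ]
held213 [290 228  62  24 160] [607.45 -75.21 212.99] mid [606.91 -79.84 213.08] span [41.12 16.76  7.79]
held225 [290 232  63  25 176] [607.61 -74.84 225.07] mid [607.29 -79.65 224.96] span [40.14 16.72  7.8 ]
held237 [286 237  69  27 217] [607.53 -75.2  237.04] mid [606.5 
[... 812 characters left out ...]
.1  -78.71 170.1 ] mid [610.88 -84.54 169.93] span [36.43 30.99  7.7 ]
side180 [278 192  21  10  61] [616.6  -78.34 179.98] mid [610.93 -82.74 179.87] span [37.75 29.11  7.66]
side190 [277 190  22   9  57] [616.93 -77.79 189.68] mid [610.06 -85.13 189.91] span [36.74 32.05  7.77]
side200 [277 185  21  10  63] [616.76 -78.06 200.08] mid [611.59 -83.47 200.17] span [34.53 30.64  7.5 ]
side210 [277 182  21  10  62] [616.71 -78.2  209.87] mid [611.31 -83.72 210.11] span [35.2  28.71  7.4 ]
side220 [276 178  22  10  66] [616.99 -78.14 219.79] mid [611.06 -84.6  219.95] span [35.99 31.44  7.9 ]
side230 [276 174  22  10  61] [616.09 -78.04 230.07] mid [611.05 -84.2  230.21] span [36.52 29.05  7.46]
```

View pics/w4.png

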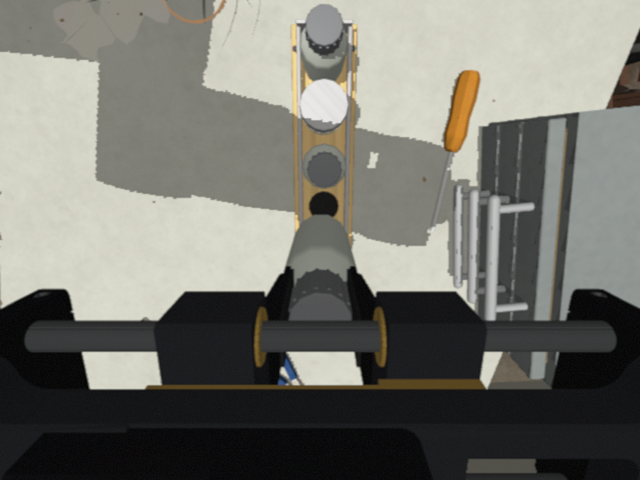

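The bottle hangs vertical, with its front face at constant y over its height. The pad is visible at (323,205), between the cap at (323,168) and the held bottle, and everything is aligned in the lane. I'm descending.

Request:
{"op": "arm_command", "data": {
  "rows": [
    [[0.002, 0.01, 0.1, 0, 0, 0, -1], [0.002, 0.01, 0.3, 0, 0, 0, -1], [0.002, 0.01, 0.45, 0, 0, 0, -1], [0.002, 0.01, 0.6, 0, 0, 0, -1], [0.002, 0.01, 0.65, 0, 0, 0, -1], [0.002, 0.01, 0.65, 0, 0, 0, -1], [0.002, 0.01, 0.65, 0, 0, 0, -1]]
  ]
}}

```text
t: 16.85
eef_pos: [609.1, -90.9, 355.6]
tcp_rot: [-3.14, -0.0, 1.519]
ft_force: [0.4, -0.4, -1.4]
opening: 0.298
grip_force: 30.2
```

```bash
python3 - <<'E'
from h import *
plan([608.2,-90.8,302.5],MD)
E
```

```text
shift [ 0.    -0.005  0.354] turn [-0. -0. -0.] k 1 rows 1.3 | t 16.85 j [-0.26  0.53  1.64  0.    0.98 -0.2 ] F [ 0.4 -0.4 -1.4] op 0.298 gf 30.2 pos [609.1 -90.9 355.6] z [-0.002  0.001 -1.   ] y [ 0.999 -0.052 -0.002]
```

Request:
{"op": "arm_command", "data": {
  "rows": [
    [[0, -0.005, 0.1, 0, 0, 0, -1], [0, -0.005, 0.2, 0, 0, 0, -1], [0, -0.005, 0.29, 0, 0, 0, -1], [0, -0.005, 0.35, 0, 0, 0, -1], [0, -0.005, 0.35, 0, 0, 0, -1], [0, -0.005, 0.35, 0, 0, 0, -1]]
  ]
}}

```text
t: 17.35
eef_pos: [608.3, -90.8, 303.3]
tcp_rot: [-3.14, -0.0, 1.519]
ft_force: [-0.2, 0.8, -0.9]
opening: 0.301
grip_force: 30.2
```

Request:
{"op": "arm_command", "data": {
  "rows": [
    [[0, 0, 0.005, 0, 0, 0, -1], [0, 0, 0.01, 0, 0, 0, -1], [0, 0, 0.01, 0, 0, 0, -1]]
  ]
}}

```text
t: 17.6
eef_pos: [608.1, -90.8, 301.5]
tcp_rot: [-3.14, -0.0, 1.519]
ft_force: [-0.3, 0.1, -1.8]
opening: 0.302
grip_force: 30.2
```

Request:
{"op": "arm_command", "data": {
  "rows": [
    [[0, 0, 0.005, 0, 0, 0, -1], [0, 0, 0.005, 0, 0, 0, -1], [0, 0, 0.005, 0, 0, 0, -1]]
  ]
}}

```text
t: 17.85
eef_pos: [608.1, -90.8, 300.2]
tcp_rot: [-3.139, -0.001, 1.519]
ft_force: [-0.1, 0.6, -2.0]
opening: 0.299
grip_force: 30.2
```

Request:
{"op": "arm_command", "data": {
  "rows": [
    [[0, 0, 0.005, 0, 0, 0, -1], [0, 0, 0.005, 0, 0, 0, -1], [0, 0, 0.005, 0, 0, 0, -1]]
  ]
}}

```text
t: 18.1
eef_pos: [608.1, -90.7, 299.3]
tcp_rot: [-3.139, -0.001, 1.519]
ft_force: [-0.2, 0.5, -1.6]
opening: 0.302
grip_force: 30.2
```

Request:
{"op": "arm_command", "data": {
  "rows": [
    [[0, 0, 0.003, 0, 0, 0, -1], [0, 0, 0.003, 0, 0, 0, -1], [0, 0, 0.003, 0, 0, 0, -1]]
  ]
}}

```text
t: 18.35
eef_pos: [608.1, -90.7, 299.2]
tcp_rot: [-3.14, -0.001, 1.519]
ft_force: [-1.0, -0.4, 2.2]
opening: 0.299
grip_force: 30.2
```

Contact at the expected height: TCP z 299.2, against 299.1 predicted. I release and withdraw straight up.

Request:
{"op": "arm_command", "data": {
  "rows": [
    [[0, 0, 0, 0, 0, 0, -0.2], [0, 0, 0, 0, 0, 0, 0], [0, 0, 0, 0, 0, 0, 0.5], [0, 0, 0, 0, 0, 0, 0.5], [0, 0, 0, 0, 0, 0, 0.5], [0, 0, 0, 0, 0, 0, 0.5], [0, 0, 0, 0, 0, 0, 0.5]]
  ]
}}

```text
t: 18.93
eef_pos: [608.1, -90.8, 298.9]
tcp_rot: [-3.139, -0.001, 1.519]
ft_force: [0.6, -0.2, -1.0]
opening: 0.72
grip_force: 0.0
```

Request:
{"op": "arm_command", "data": {
  "rows": [
    [[0, 0, -0.1, 0, 0, 0, 0.5], [0, 0, -0.3, 0, 0, 0, 0.5], [0, 0, -0.5, 0, 0, 0, 0.5], [0, 0, -0.75, 0, 0, 0, 0.5], [0, 0, -1, 0, 0, 0, 0.5], [0, 0, -1, 0, 0, 0, 0.5], [0, 0, -1, 0, 0, 0, 0.5]]
  ]
}}

```text
t: 19.52
eef_pos: [608.2, -90.8, 450.9]
tcp_rot: [3.14, 0.0, 1.519]
ft_force: [-0.6, 0.3, -1.0]
opening: 0.747
grip_force: 0.0
```

```bash
python3 - <<'E'
from m import *
tops('side','side5');tops('scene','scene5');tops('wrist','w5')
a=cv2.imread('pics/side5.png'); 
cv2.imwrite('pics/c5.png',cv2.resize(a[130:330,220:420],(600,600)))
E
```

```text
side [267 188  14  14 153] [ 606.65 -142.12  142.29] mid [ 606.43 -142.97] span [28.63 29.12] 142.30383593431645
side [282 200  15  15 173] [609.37 -89.91 144.32] mid [609.22 -91.24] span [28.82 27.87] 144.34289621268715
side [297 216  15  15 170] [614.25 -35.23 142.17] mid [613.55 -36.4 ] span [28.39 29.05] 142.23571943002605
side [332 246  16  16 195] [619.18  72.16 142.24] mid [617.99  71.44] span [29.23 28.58] 142.56112478216147
scene [280 152  22   9  45] [797.73 -31.73 134.24] mid [796.91 -36.37] span [ 5.45 62.09] 133.97334090230413
scene [322 191   4  11  32] [612.68 -26.89 142.72] mid [613.23 -28.57] span [20.94 11.39] 142.71157372918157
scene [281 204  13  14 132] [613.75  71.99 141.98] mid [614.16  71.11] span [27.78 28.68] 141.8196183061072
wrist [ 302    3   40   48 1459] [616.73  69.05 142.59] mid [616.63  69.  ] span [29.75 28.81] 142.7700789377291
wrist [540 120  13  48 230] [799.18 -21.84 134.41] mid [798.82 -26.34] span [ 2.34 38.1 ] 134.2736078116181
wrist [304 152  37  37 964] [611.82 -38.06 142.69] mid [611.74 -38.23] span [30.22 29.88] 142.8053858893109
wrist [304 215  34  36 928] [607.74 -91.68 144.55] mid [607.64 -92.85] span [29.14 30.28] 144.77621350060326
wrist [305 269  32  35 851] [ 605.16 -143.71  142.41] mid [ 604.96 -144.71] span [29.02 29.13] 142.7038447330923
```

View pics/c5.png

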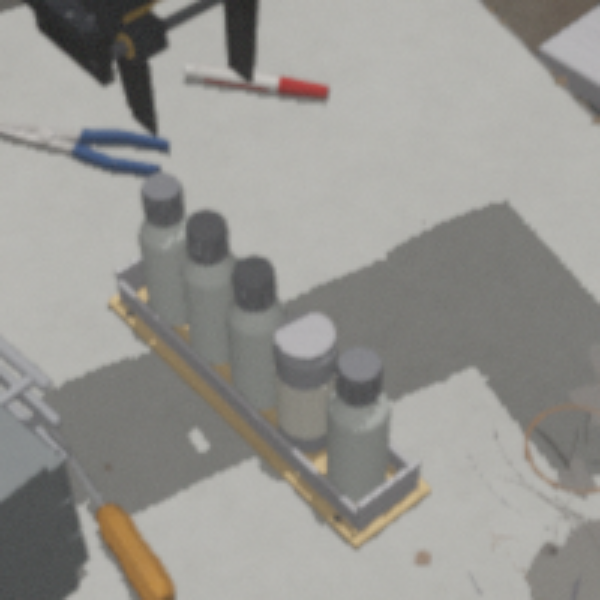

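The crop shows the bottle at (208,280), upright in its gap. Its top is 2 mm above the neighbours' tops, so it is on the pad. It is centred between caps at equal spacing, the neighbours have not moved, and the gripper is clear.

```bash
python3 -c "
from cell import *
print(job_done())"
```

```text
the job is handed in; nothing more can be done
None
```

I stood the fallen bottle upright on the open bench and let go, then regrasped it by the cap and set it upright on the rubber pad; by camera the lane neighbours stayed put, and I handed the job in at about 20 s.

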